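# Space the driver carriers on the rail

## Robot

A 6-joint arm with a two-finger parallel gripper is mounted at the origin on the work surface. World frame = base frame: x ahead of the robot, y to its left, z up, the work surface at z = 0. Lengths are in m, angles in degrees, forces in N, time in s.
With the tool pointing down it reaches from about 0.25 to 0.725 m from the base axis. Payload 9.7 kg.
Tool frame: the origin (TCP) lies midway between the tips of the shut fingers; the grasp point (between the pads) lies 19 mm behind it (grip_point_offset is the distance from the TCP to the grasp point, in m); y points along the fingers, z is the direction in which the jaws open and shut, and the axes are right-handed (so a half turn about y gives the same grasp; the last joint's range is limited). The gripper opens to 85 mm and grips with 20 to 120 N. Pads are 22 mm wide; open, the fingers measure 114 mm over their backs; the gripper's body (76 mm by 85 mm) begins 54 mm behind the grasp point. The pads swing forward as they close: fully open they stand 13 mm farther back than shut.
Start: joints at [65.489, 4.979, 10.078, 95.1, 0, 90], TCP at [0.228, 0.5, 0.231] pointing down, gripper open.
Joint ranges: [-179.16, 179.16], [-48.56, 103.87], [-65.8, 70.77], [-126.05, 130.52], [-82.76, 87.17], [-180, 180]. Speed limits (degrees/s): [127.2, 127.2, 147.25, 180, 180, 180].

## Interface

Orientations are given as [roll, pitch, yaw] about the fixed x, y, z axes, in that order (R = Rz(yaw) Ry(pitch) Rx(roll)).
In Python, from workcell import get_obs, camera, job_done, grip_point_offset gives the robot as it stands.
- The arm moves only by the tool move_arm, never from a script. Its argument "deltas" is a list that holds one entry, the list of rows, each a list of 4 numbers: the shift along the tool's x, y, z in m, then the turn about the tool's y in degrees. A call has 1 to 5 rows; each row is the pose to reach, as a shift and turn from the pose commanded when the call began, along the tool's axes at that moment; what a row does not reach only later rows make up. A row lasts 1/10 s, in which the tool goes at most 50 mm and 8.59 degrees, less where a joint would pass 70% of its speed; a pose out of reach is approached as far as the arm can. A call with a gripper value outside its range is refused whole. "claw" is the finger opening in m, from 0 to 0.0854, set as the call begins (left out, the last holds). The fingers move at their own pace and stop on an object; "newtons" is the grip in N (left out, the last holds). Time passes only in rows, so rows that repeat a pose let the fingers close. It gives the time, the measured TCP pose, the force and the opening at its end, in the units of the state.
- get_obs(): the state, without advancing time (a new reading comes with each control period).
- camera(name): name is "side" or "top" or "wrist"; returns a dict with "color" (400x640x3 uint8, blue, green, red), "range_z" (400x640 float32, m along the optical axis (not along the pixel's ray), 0 where there is no reading), "fx", "fy", "cx", "cy" (pixels), "T" (4x4, takes a point from camera to world coordinates). Camera axes: x right, y down, z forward; pixel columns grow to the right and rows downward; lengths in m; the calibration is good to about 2 mm. A picture is of the moment at which its call begins.
- job_done(): hands the job in, once; it reports no verdict.
The state is a dict: "time": time; "q": joint angles; "qd": joint speeds; "joint_efforts": joint torques, N m; "ee_pos": TCP position; "tcp_rot": TCP orientation; "wrist_force": force on the tool from outside, world axes, zero at the start; "torque": the same for the moment, N m; "opening": finger opening in m.
Only numpy, scipy, OpenCV 4.12 (cv2) and the standard library are available. Lean on these libraries where they do the work, as an engineer would, in place of code of your own. Each camera call takes 0.05 s, during which the arm holds its last target. There are 200 camera calls.

## Task

Set the three sliding carriers of the driver rail one spacer-width apart: take the spacer block from its stand and, starting at the fixed stop and working outwards one gap after another, push it gently, sloped side outwards, all the way down into the gap, so that the next carrier is wedged away while the part already set does not shift. Once it is down in a gap, press it lightly sideways against the part already set for a moment to be sure that it is snug, without pushing that part along. Move the carriers with the spacer only, never with the fingers, leave the spacer standing fully home in the last gap and let go of it, and leave everything else on the bench alone.

Things in the scene. Friction and masses are not known exactly. Their poses are not given: they have to be found in the camera images.
- rail: Aluminium driver rail fixed to the bench, 60 (x) x 300 (y) x 20 tall; its flat top, the bed, is 20 above its origin. Origin: centre of its underside. A fixed stop stands on its -y end; three black sliding carriers follow towards +y, numbered from the stop; stop and carrier tops are all 55 above the bed. Its x is across the row, its y along the row away from the stop
- stop: Fixed aluminium stop block on the rail's -y end, 56 (x) x 30 (y) x 55 tall. Origin: centre of its underside; axes as the rail
- stop_face (a point): Middle of the top edge of the stop's face that looks at the first carrier, 75 above the bench; axes as the rail. The first gap starts here. The gap now is between 15 and 21
- carrier1_part: First carrier (next to the stop): the carrier is 50 (x) x 36 (y) x 55 tall, a plain black block with a small driver hole in the middle of its flat top, sitting on the rail's bed. It slides along the rail's y only, with a stiff dry friction of about 5 N, stays where it is left, and cannot lift off. Origin: centre of its underside; axes as the rail
- carrier2_part: Second carrier, same shape. Origin: centre of its underside; axes as the rail. Once the first gap is set, the second gap is 15 to 21
- carrier3_part: Third carrier, same shape, the farthest from the stop. Origin: centre of its underside; axes as the rail. Once the second gap is set, the third gap is 15 to 21
- carrier1_near (a point): Middle of the top edge of the first carrier's face towards the stop; axes as the rail
- carrier1_far (a point): Middle of the top edge of the first carrier's face away from the stop
- carrier2_near (a point): Middle of the top edge of the second carrier's face towards the stop
- carrier2_far (a point): Middle of the top edge of the second carrier's face away from the stop
- carrier3_near (a point): Middle of the top edge of the third carrier's face towards the stop
- spacer: Bare aluminium spacer block, upright, 36 (x) x 24 (y), 112 tall, about 200 g; 24 is the gap to set. Origin: centre of the 36 x 24 section, at foot level. Its -y side is flat; the lower 38 of its +y side slopes in to a foot 8 thick (y = -12 to -4). A cross-flange 70 (x) x 24 (y) lies 62 to 68 above the foot. Home in a gap, its foot is on the rail's bed
- spacer_grip (a point): Middle of the spacer's grip, which reaches from 68 to 112 above the foot (24 across y, 36 across x); this point is 90 above the foot. The spacer hangs by its flange in the stand, sloped side roughly the way the rail's y points, and lifts straight out. Pushed down into a narrower gap, its slope wedges the far part away
- spacer_foot (a point): Middle of the spacer's thin foot (36 x 8): 8 towards -y from the spacer's origin, at foot level
- stand: Dark steel fork stand fixed to the bench, base 86 (x) x 60 (y), with two cheeks 36 wide (y), 75 tall, 46 apart in x, on which the spacer's flange rests. Origin: centre of its underside
- parts_tray: Grey open parts tray, 85 x 110 x 35 tall, fixed to the bench; not part of the job. Origin: centre of its underside
- lockring: Dark steel ring, 42 across, 8 tall; a bystander
- driver: Hex driver 170 long lying on the bench; a bystander
- pedal: Dark flat pedal, 85 x 82 x 20, lying on the bench; a bystander
- crank: Black crank arm, 205 long, lying on the bench; a bystander
- grease_tin: White grease tin, 60 across, 45 tall; a bystander
- spray_can: Aluminium and blue spray can, 60 across, 180 tall; a bystander
Mind the look-alikes: they are no part of the job. Leave any orange or yellow look-alike of the spacer alone.

How it is judged (in metres and radians):
On the way, in this order (a step that is already met when the one before it is completed fails the run):
1. the spacer stands home on the rail between the fixed stop and carrier 1, that gap at 24 mm (-1.2/+1.5), and it presses on the fixed stop (over 1 N) for 0.2 s (z of spacer in the frame of stop_face between -0.06 and -0.0525 m and x of spacer in the frame of stop_face between -0.015 and 0.015 m and y of spacer in the frame of stop_face between 0.008 and 0.016 m and angle between spacer's own z axis and vertical below 0.06 rad and angle between the y axis of spacer and the y axis of rail, either way round below 0.1 rad and y of carrier1_near in the frame of stop_face between 0.0228 and 0.0255 m and contact force between spacer and stop above 1 N), for 0.2 s.
2. the spacer stands home on the rail between the first carrier and carrier 2, that gap at 24 mm (-1.2/+1.5), and it presses on the first carrier (over 1 N) for 0.2 s (z of spacer in the frame of carrier1_far between -0.06 and -0.0525 m and x of spacer in the frame of carrier1_far between -0.015 and 0.015 m and y of spacer in the frame of carrier1_far between 0.008 and 0.016 m and angle between spacer's own z axis and vertical below 0.06 rad and angle between the y axis of spacer and the y axis of rail, either way round below 0.1 rad and y of carrier2_near in the frame of carrier1_far between 0.0228 and 0.0255 m and contact force between spacer and carrier1_part above 1 N), for 0.2 s.
3. the spacer stands home on the rail between the second carrier and carrier 3, that gap at 24 mm (-1.2/+1.5), and it presses on the second carrier (over 1 N) for 0.2 s (z of spacer in the frame of carrier2_far between -0.06 and -0.0525 m and x of spacer in the frame of carrier2_far between -0.015 and 0.015 m and y of spacer in the frame of carrier2_far between 0.008 and 0.016 m and angle between spacer's own z axis and vertical below 0.06 rad and angle between the y axis of spacer and the y axis of rail, either way round below 0.1 rad and y of carrier3_near in the frame of carrier2_far between 0.0228 and 0.0255 m and contact force between spacer and carrier2_part above 1 N), for 0.2 s.
At the end, for the whole second after the job is handed in: All three gaps (stop to carrier 1, carrier 1 to 2, carrier 2 to 3) are 24 mm (-1.2/+1.5 mm); the spacer stands released and at rest in the third gap, its foot within 2.5 mm of the rail's bed, within 15 mm of the row's middle line, upright and square to the rail (y of carrier1_near in the frame of stop_face between 0.0228 and 0.0255 m and y of carrier2_near in the frame of carrier1_far between 0.0228 and 0.0255 m and y of carrier3_near in the frame of carrier2_far between 0.0228 and 0.0255 m and z of spacer in the frame of carrier2_far between -0.06 and -0.0525 m and x of spacer in the frame of carrier2_far between -0.015 and 0.015 m and y of spacer in the frame of carrier2_far between 0.008 and 0.016 m and angle between spacer's own z axis and vertical below 0.06 rad and angle between the y axis of spacer and the y axis of rail, either way round below 0.1 rad and linear speed of spacer below 0.01 m/s); the robot touches nothing.
It fails at once if the spacer is forced against the stop or a carrier with more than 25 N, or against the rail and all on it with more than 60 N in sum (contact force between spacer and stop above 25 N or contact force between spacer and carrier1_part above 25 N or contact force between spacer and carrier2_part above 25 N or contact force between spacer and carrier3_part above 25 N or contact force between spacer and rail above 60 N).
It fails at once if the fingers push a carrier (over 2 N) (contact force between the fingers and carrier1_part above 2 N or contact force between the fingers and carrier2_part above 2 N or contact force between the fingers and carrier3_part above 2 N).
It fails at once if a bystander is moved more than 15 mm (distance of any of lockring, driver, pedal, crank, grease_tin, spray_can from where it was at the start of the episode above 0.015 m).
It also fails if it takes over 70 s, if anything falls off the work surface, if the arm or the gripper's body presses on something with over 40 N, if the wrist force passes 120 N, or if a joint passes its speed limit or range.

## Working session

There is one attempt and no reset: what is moved stays moved. The work goes in short steps, Python scripts to look and compute and a tool call to move; the robot and the scene stay as the last step left them, time stands still between calls to the robot, and variables do not carry over. Pictures are saved under pics/ and viewed, about 8 in all and at most 12, crops included, and the job is handed in when it is done.

Besides the shell and the picture viewer there is one more tool, called after "Emit:" as name(argument=value, ...) on one line, values as JSON. move_arm: Moves the arm, as the interface text tells. Its arguments: {"type":"object","properties":{"deltas":{"type":"array"},"claw":{"type":"number"},"newtons":{"type":"number"}},"required":["deltas"]}

```bash
mkdir -p pics; ls
cat > h.py <<'E'
import numpy as np, cv2
from workcell import get_obs, camera, job_done, grip_point_offset
def pt(c,u,v):
    z=float(c["range_z"][int(v),int(u)]); return (c["T"]@[(u-c["cx"])/c["fx"]*z,(v-c["cy"])/c["fy"]*z,z,1])[:3]
def cloud(c):
    v,u=np.mgrid[:400,:640]; z=c["range_z"]
    P=np.stack([(u-c["cx"])/c["fx"]*z,(v-c["cy"])/c["fy"]*z,z,np.ones_like(z)],-1)@c["T"].T
    P=P[...,:3]; P[z==0]=np.nan; return P
def plane(c,u,v,h):
    d=c["T"][:3,:3]@[(u-c["cx"])/c["fx"],(v-c["cy"])/c["fy"],1]; o=c["T"][:3,3]; return o+d*(h-o[2])/d[2]
E
python3 - <<'E'
from h import *
s=get_obs(); print({k:np.round(v,3) for k,v in s.items()},grip_point_offset)
a=camera("top");b=camera("side")
for n,c in(("top",a),("side",b)):
    print(n,c["fx"],np.round(c["T"],3).tolist()); cv2.imwrite(f"pics/{n}0.png",c["color"])
np.save("top0.npy",cloud(a))
E
```

```text
pics
{'time': np.float64(0.0), 'q': array([ 6.5489e+01,  5.0100e+00,  1.0035e+01,  9.5099e+01, -1.0000e-03,
        9.0000e+01]), 'qd': array([ 0.038,  0.066,  0.057,  0.065, -0.042, -0.021]), 'joint_efforts': array([ 3.0000e-03, -5.2039e+01,  4.6480e+01,  1.6000e-02,  0.0000e+00,
       -0.0000e+00]), 'ee_pos': array([0.228, 0.5  , 0.231]), 'tcp_rot': array([-9.0074e+01, -1.0000e-03, -2.4511e+01]), 'wrist_force': array([-0.336,  0.394, -0.927]), 'torque': array([ 0.064, -0.051, -0.014]), 'opening': np.float64(0.085)} 0.0187
top 438.1748797524782 [[-0.003, -1.0, 0.029, 0.409], [-1.0, 0.004, 0.001, 0.007], [-0.001, -0.029, -1.0, 1.45], [0.0, 0.0, 0.0, 1.0]]
side 460.67396900785303 [[0.763, -0.495, 0.417, -0.055], [-0.647, -0.585, 0.489, -0.596], [0.002, -0.643, -0.766, 1.023], [0.0, 0.0, 0.0, 1.0]]
```

View pics/top0.png

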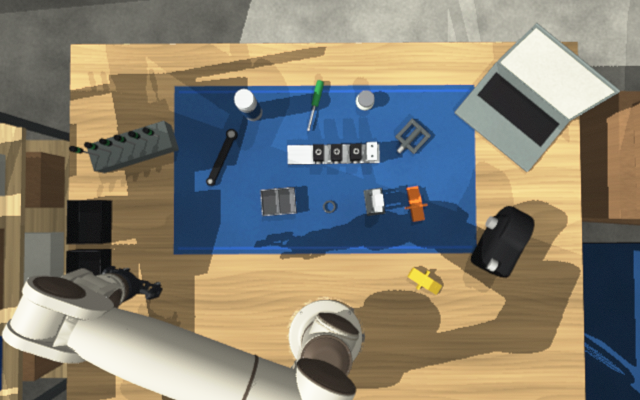

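View pics/side0.png

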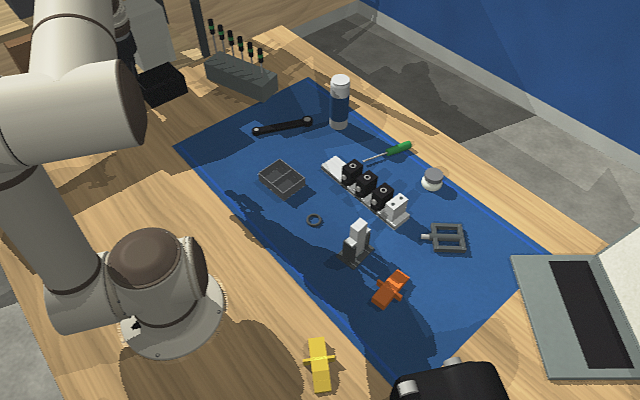

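The spacer is the bare aluminium upright at top (375,200) / side (358,235). The look-alikes are orange at top (415,203) and yellow at top (424,280). The stop is at top (372,152), and the carriers are at u=356, 337 and 318, so rail +y is about world +y. Next I measure and check a close crop.

Run:
```python
from h import *
P=np.load("top0.npy"); im=cv2.imread("pics/top0.png")
def reg(u0,u1,v0,v1,z0,z1):
    Q=P[v0:v1,u0:u1]; m=(Q[...,2]>z0)&(Q[...,2]<z1)
    q=Q[m]; r=cv2.minAreaRect((q[:,:2]*1000).astype(np.float32)); return len(q),np.round(np.median(q,0),4),np.round(r[0],1),np.round(r[1],1),round(r[2],1)
print("spacer top",reg(360,392,180,220,.11,.15)); print("flange/cheeks",reg(355,395,180,222,.06,.095)); print("base",reg(350,400,175,225,.004,.03))
print("rail tops",reg(280,385,135,170,.068,.085)); print("rail",reg(275,390,135,170,.012,.03))
print("z spacer px",np.round(P[185:220:3,375,2],3), np.round(P[153,280:385:3,2],3))
a=cv2.resize(im[180:225,345:435],None,fx=6,fy=6,interpolation=cv2.INTER_CUBIC)
s=cv2.imread("pics/side0.png"); b=cv2.resize(s[205:280,325:415],None,fx=6,fy=6,interpolation=cv2.INTER_CUBIC)
cv2.imwrite("pics/crop1.png",cv2.resize(np.vstack([a,b]),None,fx=.8,fy=.8))
```

```text
spacer top (102, array([ 0.4433, -0.1663,  0.1245]), array([ 442.9, -166.4]), array([35.7, 24.4]), 6.8)
flange/cheeks (122, array([ 0.4371, -0.163 ,  0.0788]), array([ 442.8, -165.3]), array([69.4, 34.8]), 7.0)
base (486, array([ 0.4434, -0.1554,  0.0056]), array([ 448.4, -167.4]), array([162.4, 161.8]), 89.8)
rail tops (707, array([ 0.597 , -0.0574,  0.0749]), array([599.5, -65.8]), array([199.1,  55.8]), 89.7)
rail (894, array([0.5946, 0.0382, 0.0195]), array([593.5, -32.7]), array([ 70.6, 301.1]), 1.7)
z spacer px [ 0.003  0.006  0.077  0.083  0.128  0.124  0.118  0.107  0.082  0.079
 -0.003 -0.007] [ 0.004 -0.002 -0.     0.023  0.019  0.015  0.023  0.014  0.024  0.017
  0.018  0.078  0.075  0.073  0.078  0.017  0.016  0.072  0.075  0.08
  0.069  0.024  0.018  0.018  0.074  0.079  0.074  0.076  0.019  0.066
  0.075  0.073  0.075  0.022  0.003]
```

View pics/crop1.png

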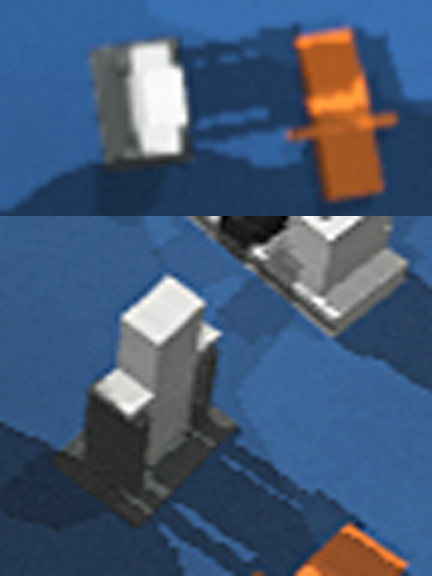

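The crop shows the aluminium spacer upright in the dark fork stand, with the orange look-alike lying apart. The spacer measures (0.443,-0.166), top 0.125, yaw about 7°, which fits the given sizes. I'll look at the rail from above first.

Emit:
move_arm(deltas=[[[0.043, 0, -0.026, -5], [0.086, 0, -0.052, -10], [0.129, 0, -0.078, -15], [0.172, 0, -0.104, -20], [0.213, 0, -0.13, -24.5]]])

```text
time: 0.6
ee_pos: [0.3686, 0.292, 0.231]
tcp_rot: [-90.0, 0.0, 0.2]
wrist_force: [1.1, 0.8, 0.0]
opening: 0.0854
```

Emit:
move_arm(deltas=[[[0.025, 0, -0.04, 0], [0.05, 0, -0.08, 0], [0.075, 0, -0.12, 0], [0.1, 0, -0.16, 0], [0.125, 0, -0.2, 0]]])

```text
time: 1.1
ee_pos: [0.4936, 0.0918, 0.2311]
tcp_rot: [-90.0, 0.0, -0.0]
wrist_force: [0.4, 0.5, 0.2]
opening: 0.0855
```

Emit:
move_arm(deltas=[[[0.03, 0, -0.035, 0], [0.06, 0, -0.07, 0], [0.09, 0, -0.1, 0], [0.1, 0, -0.14, 0], [0.1, 0, -0.14, 0]]])

```text
time: 1.6
ee_pos: [0.5938, -0.0503, 0.2296]
tcp_rot: [-90.0, 0.1, -0.2]
wrist_force: [-0.4, 0.7, 0.9]
opening: 0.0855
```

Run:
```python
from h import *
s=get_obs(); print(s["time"],s["ee_pos"],s["tcp_rot"],s["q"])
c=camera("wrist"); cv2.imwrite("pics/w1.png",c["color"]); np.savez("w1.npz",**c); print(c["fx"],np.round(c["T"],3).tolist())
```

```text
1.6 [ 0.59379216 -0.05029576  0.2296267 ] [-90.04577526   0.12271926  -0.23796557] [-4.81504123e+00  1.15535651e+01  1.72411785e+01  9.58062884e+01
 -5.54222793e-02 -4.57706728e+00]
350.9069127287577 [[0.004, 0.945, 0.326, 0.509], [1.0, -0.003, -0.003, -0.049], [-0.002, 0.326, -0.945, 0.372], [0.0, 0.0, 0.0, 1.0]]
```

View pics/w1.png

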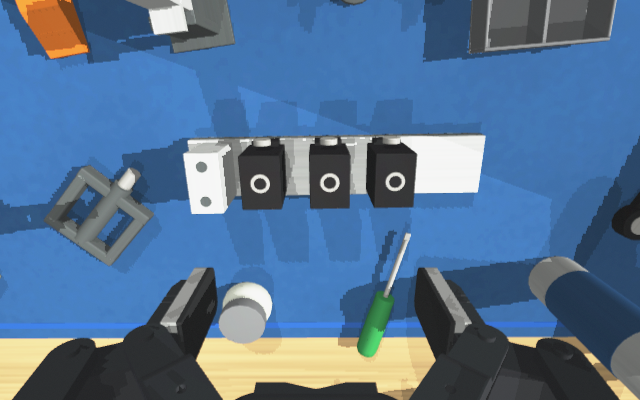

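The view has image right = +y and down = +x. The stop top is at about (206,182), carrier tops are at (262,183), (330,183) and (393,182), and the spacer with its stand is at the top edge (180,20). I'll measure the top faces by depth.

Run:
```python
from h import *
c=dict(np.load("w1.npz")); P=cloud(c); g=cv2.cvtColor(c["color"],cv2.COLOR_BGR2GRAY)
z=P[...,2]; m=((z>.07)&(z<.08)).astype(np.uint8); m[:100]=0;m[240:]=0
m=cv2.morphologyEx(m,cv2.MORPH_OPEN,np.ones((3,3)))
n,l,st,ce=cv2.connectedComponentsWithStats(m)
for i in range(1,n):
    if st[i,4]<200: continue
    q=P[l==i]; Q=np.array([plane(c,u,v,.075)[:2] for v,u in np.argwhere(l==i)])*1000
    r=cv2.minAreaRect(Q.astype(np.float32))
    print(st[i],"z",np.median(q[:,2]).round(4),"x",np.percentile(Q[:,0],[1,50,99]).round(1),"y",np.percentile(Q[:,1],[1,50,99]).round(1),np.round(r[0],1),np.round(r[1],1),round(r[2],1))
# rail edges: straight along near edge v~135 and bed
q=P[100:240,150:520]; mb=(q[...,2]>.013)&(q[...,2]<.027); q=q[mb]; print("bed",np.percentile(q[:,0],[2,98]).round(4),np.percentile(q[:,1],[.5,99.5]).round(4))
# bed front edge line fit (dark/white to blue): far edge u range
mb=((z>.013)&(z<.027)); pts=[]
for u in range(425,475):
    vv=np.flatnonzero(mb[110:230,u])+110
    a=plane(c,u,vv.min(),.02);b=plane(c,u,vv.max(),.02); pts.append([a[1],a[0],b[0]])
pts=np.array(pts)
for k in(1,2): print("edge x",pts[:,k].mean().round(4),"slope deg",np.degrees(np.arctan(np.polyfit(pts[:,0],pts[:,k],1)[0])).round(2))
# spacer top in this view
ms=((z>.11)&(z<.14)); ms[150:]=0; ms[:,300:]=0; print(ms.sum(), np.nanmedian(P[ms],0) if ms.any() else 0)
# top gray scan along v=165
print(g[165,175:425].tolist())
```

```text
[ 183  152   42   62 2136] z 0.0753 x [571.5 597.6 626.9] y [-163.8 -148.5 -133.3] [ 598.9 -148.5] [56.5 31.2] 0.8
[ 373  152   44   56 2267] z 0.0751 x [572.1 596.2 621.7] y [ 1.4 19.3 37.1] [596.7  19.2] [50.5 36.5] 0.7
[ 238  155   45   55 2244] z 0.0753 x [573.4 597.6 623.2] y [-116.7  -99.   -81.3] [598.3 -99. ] [50.3 36.3] 0.7
[ 309  154   42   55 2221] z 0.0752 x [572.8 596.9 622.4] y [-55.7 -38.1 -20.4] [597.6 -38. ] [50.  35.8] 0.3
bed [0.5673 0.626 ] [-0.1758  0.1195]
edge x 0.5659 slope deg -0.82
edge x 0.6257 slope deg 0.17
20 [ 0.46166031 -0.17007154  0.11135294]
[78, 82, 82, 82, 83, 82, 82, 80, 81, 153, 246, 246, 246, 246, 246, 247, 247, 247, 246, 246, 234, 130, 130, 130, 129, 127, 129, 129, 129, 127, 126, 158, 244, 246, 246, 246, 246, 246, 247, 247, 247, 247, 247, 247, 229, 231, 231, 225, 108, 107, 107, 108, 107, 108, 109, 109, 108, 109, 110, 129, 130, 130, 128, 100, 54, 56, 55, 57, 56, 56, 57, 56, 56, 56, 57, 56, 56, 57, 57, 56, 57, 56, 57, 56, 56, 56, 57, 57, 57, 57, 57, 57, 57, 58, 58, 58, 57, 57, 57, 58, 57, 58, 57, 58, 60, 45, 44, 28, 29, 33, 72, 129, 129, 130, 135, 165, 165, 170, 197, 198, 198, 198, 197, 197, 197, 197, 197, 197, 197, 197, 197, 197, 197, 186, 75, 58, 58, 57, 57, 57, 57, 57, 58, 57, 58, 58, 57, 58, 57, 56, 58, 57, 57, 57, 57, 58, 57, 57, 57, 58, 57, 58, 57, 57, 57, 58, 57, 57, 57, 57, 57, 56, 56, 56, 63, 106, 169, 197, 197, 197, 196, 197, 196, 196, 196, 196, 196, 196, 196, 196, 191, 145, 29, 30, 30, 31, 31, 28, 31, 30, 36, 54, 56, 55, 57, 56, 55, 56, 55, 55, 56, 56, 56, 56, 57, 56, 56, 56, 56, 56, 56, 56, 57, 56, 56, 56, 55, 56, 56, 55, 56, 55, 56, 54, 54, 55, 55, 54, 54, 54, 68, 161, 246, 246, 246, 246, 246, 245, 245, 245]
```

The row has yaw about +0.75°, with the stop face at y≈-0.1335, x≈0.599. Gap 1 is about 16.5 mm, and the sizes agree with those given. Next I go over the spacer.

Emit:
move_arm(deltas=[[[-0.03, 0, -0.023, -1.4], [-0.06, 0, -0.046, -2.8], [-0.09, 0, -0.069, -4.2], [-0.12, 0, -0.093, -5.6], [-0.15, 0, -0.116, -7]]])

```text
time: 2.15
ee_pos: [0.4415, -0.1619, 0.2313]
tcp_rot: [-90.0, -0.0, 7.1]
wrist_force: [0.5, -1.0, -0.4]
opening: 0.0854
```

Emit:
move_arm(deltas=[[[0, 0, 0, 0], [0, 0, 0, 0]]])

```text
time: 2.35
ee_pos: [0.4427, -0.1619, 0.2317]
tcp_rot: [-90.0, -0.1, 6.9]
wrist_force: [0.0, 0.8, 0.2]
opening: 0.0854
```

Run:
```python
from h import *
s=get_obs(); print(s["time"],s["ee_pos"],s["tcp_rot"],s["wrist_force"])
c=camera("wrist"); cv2.imwrite("pics/w2.png",c["color"]); np.savez("w2.npz",**c)
P=cloud(c); z=P[...,2]
for h,a,b in((.125,.118,.132),(.081,.073,.088)):
    m=((z>a)&(z<b)).astype(np.uint8); m=cv2.morphologyEx(m,cv2.MORPH_OPEN,np.ones((3,3)))
    n,l,st,ce=cv2.connectedComponentsWithStats(m)
    for i in range(1,n):
        if st[i,4]<100: continue
        Q=np.array([plane(c,u,v,h)[:2] for v,u in np.argwhere(l==i)])*1000
        r=cv2.minAreaRect(Q.astype(np.float32)); print(h,st[i],np.median(P[l==i][:,2]).round(4),np.round(r[0],1),np.round(r[1],1),round(r[2],1))
```

```text
2.35 [ 0.44265093 -0.16185331  0.23169003] [-9.00108046e+01 -6.42543893e-02  6.93595807e+00] [0.01782785 0.76325213 0.20508603]
0.125 [ 297  169   33   48 1529] 0.1251 [ 441.7 -163.7] [37.4 23.8] 6.0
0.081 [293 137  42  23 805] 0.0809 [ 416.6 -166.6] [18.7 34.6] 7.0
0.081 [ 293  299   33   47 1290] 0.0751 [ 594.  -149.9] [55.7 29.2] 0.6
0.081 [ 337  305   41   43 1396] 0.0752 [ 593.2 -101.1] [49.9 35.2] 0.7
0.081 [ 395  311   34   42 1002] 0.0751 [592.7 -41.4] [49.7 35. ] 2.0
```

View pics/w2.png

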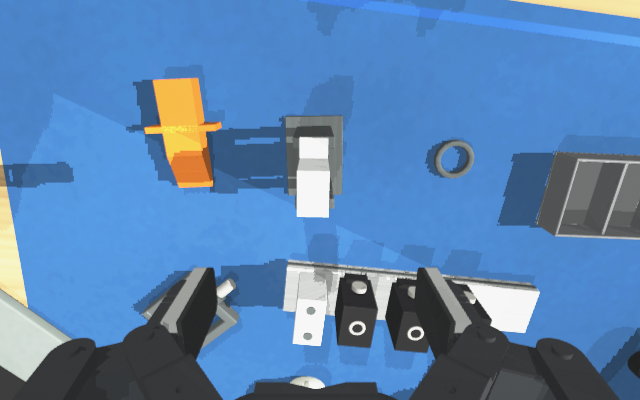

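Measured spacer top is (0.442,-0.164), yaw about 7°. It stands at image (313,180), with fingers on both sides and nothing in the way. I'll descend and grip across the 24 mm sides.

Emit:
move_arm(deltas=[[[-0.001, 0.035, -0.002, 0], [-0.001, 0.075, -0.002, 0], [-0.001, 0.11, -0.002, 0], [-0.001, 0.135, -0.002, 0], [-0.001, 0.146, -0.002, 0]]])

```text
time: 2.9
ee_pos: [0.4417, -0.1629, 0.0825]
tcp_rot: [-89.9, 0.2, 7.1]
wrist_force: [0.2, -0.2, 0.7]
opening: 0.0853
```

Emit:
move_arm(deltas=[[[0, 0, 0, 0], [0, 0, 0, 0]]])

```text
time: 3.1
ee_pos: [0.443, -0.1641, 0.0864]
tcp_rot: [-90.0, -0.1, 7.0]
wrist_force: [0.2, 0.8, -0.2]
opening: 0.0853
```

Emit:
move_arm(deltas=[[[0, 0, 0, 0], [0, 0, 0, 0], [0, 0, 0, 0], [0, 0, 0, 0], [0, 0, 0, 0]]], claw=0.01, newtons=60)

```text
time: 3.6
ee_pos: [0.4424, -0.1644, 0.0857]
tcp_rot: [-90.0, -0.0, 7.0]
wrist_force: [-0.8, 0.9, 4.0]
opening: 0.0237
```

Emit:
move_arm(deltas=[[[0, 0, 0, 0], [0, 0, 0, 0], [0, 0, 0, 0], [0, 0, 0, 0], [0, 0, 0, 0]]])

```text
time: 4.1
ee_pos: [0.4424, -0.1644, 0.0857]
tcp_rot: [-90.0, -0.0, 7.0]
wrist_force: [-0.8, 0.3, 5.0]
opening: 0.0233
```

Emit:
move_arm(deltas=[[[0, -0.01, 0, 0], [0, -0.03, 0, 0], [0, -0.06, 0, 0], [0, -0.09, 0, 0], [0, -0.1, 0, 0]]])

```text
time: 4.6
ee_pos: [0.443, -0.1647, 0.1883]
tcp_rot: [-90.1, -0.2, 7.0]
wrist_force: [0.7, -0.2, -2.3]
opening: 0.0232
```

Emit:
move_arm(deltas=[[[0, 0, 0, 0], [0, 0, 0, 0], [0, 0, 0, 0]]])

```text
time: 4.9
ee_pos: [0.4416, -0.1641, 0.1836]
tcp_rot: [-89.9, 0.1, 7.0]
wrist_force: [0.3, -0.4, -1.3]
opening: 0.0234
```

Run:
```python
from h import *
s=get_obs(); print(s["time"],s["ee_pos"],s["tcp_rot"],s["wrist_force"],s["torque"])
c=camera("wrist"); d=camera("side"); np.savez("w3.npz",**c)
P=cloud(c); z=P[...,2]
m=((z>.07)&(z<.08)).astype(np.uint8); m=cv2.morphologyEx(m,cv2.MORPH_OPEN,np.ones((3,3)))
n,l,st,ce=cv2.connectedComponentsWithStats(m)
for i in range(1,n):
    if st[i,4]<150: continue
    Q=np.array([plane(c,u,v,.075)[:2] for v,u in np.argwhere(l==i)])*1000
    r=cv2.minAreaRect(Q.astype(np.float32)); print(st[i],np.round(r[0],1),np.round(r[1],1),round(r[2],1))
a=cv2.resize(d["color"][110:300,280:480],None,fx=2,fy=2)
cv2.imwrite("pics/w3.png",np.hstack([a,cv2.resize(c["color"],(400,250))[:,:] if 0 else cv2.copyMakeBorder(cv2.resize(c["color"],(400,250)),0,130,0,0,cv2.BORDER_CONSTANT)]))
```

```text
4.9 [ 0.44160811 -0.16412839  0.18355785] [-89.93189769   0.13069276   6.98514612] [ 0.30119496 -0.42362601 -1.33753831] [ 0.04349182 -0.01746148 -0.00566053]
[292 149  49  15 712] [ 412.4 -167. ] [10.4 35.2] 7.0
[342 348  13  35 288] [ 600.6 -114.4] [39.1 10.3] 6.9
[292 367  34  19 579] [ 617.2 -148.8] [21.4 30.2] 5.8
```

View pics/w3.png

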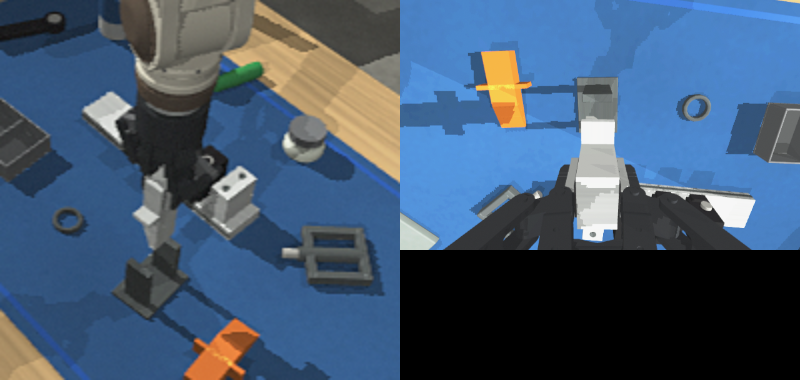

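The spacer hangs upright in the fingers, clear of the stand (crop shows it at (155,215)). I'll carry it above gap 1 and square it to the rail.

Emit:
move_arm(deltas=[[[0.035, 0, 0.006, 1.2], [0.075, 0, 0.013, 2.5], [0.115, 0, 0.02, 4], [0.145, 0, 0.025, 5.5], [0.1608, 0, 0.0264, 6.25]]])

```text
time: 5.5
ee_pos: [0.6003, -0.1174, 0.1835]
tcp_rot: [-90.0, 0.1, 0.8]
wrist_force: [-0.4, 0.0, -2.3]
opening: 0.0233
```

Emit:
move_arm(deltas=[[[0, 0.01, 0, 0], [0, 0.02, 0, 0], [0, 0.026, 0, 0], [0, 0.028, 0, 0], [0, 0.028, 0, 0]]])

```text
time: 6.0
ee_pos: [0.5979, -0.1189, 0.1572]
tcp_rot: [-90.0, 0.0, 0.7]
wrist_force: [-0.4, 0.8, -1.2]
opening: 0.0233
```

Run:
```python
from h import *
s=get_obs(); print(s["time"],s["ee_pos"],s["tcp_rot"],s["wrist_force"],s["torque"])
c=camera("wrist"); d=camera("side"); np.savez("w4.npz",**c)
a=cv2.resize(d["color"][130:250,320:440],(400,400),interpolation=cv2.INTER_CUBIC)
b=cv2.resize(c["color"][130:400,180:460],(400,400))
cv2.imwrite("pics/w4.png",np.hstack([a,b]))
```

```text
6.0 [ 0.59785178 -0.11885654  0.15718293] [-8.99999044e+01  1.81427250e-02  7.09452696e-01] [-0.41930213  0.82982221 -1.21621295] [-0.02466038 -0.02477264 -0.06792781]
```

View pics/w4.png

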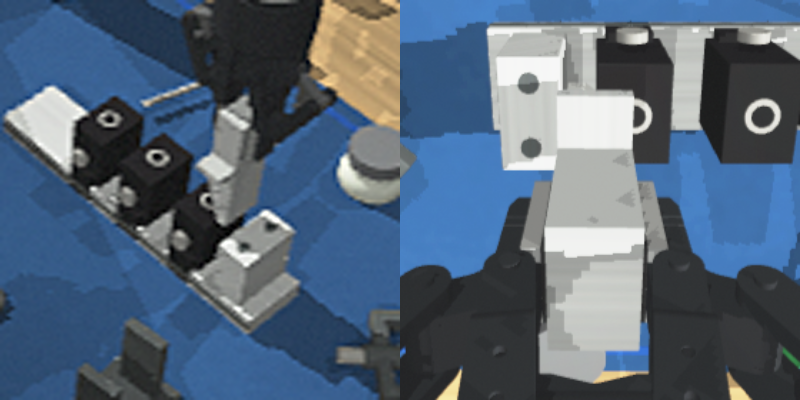

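The spacer is above gap 1, between the stop and carrier 1. I'll lower it in small steps and watch the force.

Emit:
move_arm(deltas=[[[0, 0.004, 0, 0], [0, 0.007, 0, 0], [0, 0.009, 0, 0], [0, 0.011, 0, 0], [0, 0.012, 0, 0]]])

```text
time: 6.6
ee_pos: [0.5985, -0.1185, 0.145]
tcp_rot: [-90.0, 0.0, 0.7]
wrist_force: [-0.5, -0.1, -1.3]
opening: 0.0234
```

Emit:
move_arm(deltas=[[[0, 0.001, 0, 0], [0, 0.002, 0, 0], [0, 0.003, 0, 0], [0, 0.004, 0, 0], [0, 0.004, 0, 0]]])

```text
time: 7.1
ee_pos: [0.5986, -0.1186, 0.1411]
tcp_rot: [-90.0, 0.0, 0.7]
wrist_force: [0.4, -0.4, -2.3]
opening: 0.0231
```

Emit:
move_arm(deltas=[[[0, 0.002, 0, 0], [0, 0.003, 0, 0], [0, 0.003, -0.001, 0], [0, 0.003, -0.002, 0], [0, 0.003, -0.002, 0]]])

```text
time: 7.6
ee_pos: [0.5987, -0.1207, 0.1384]
tcp_rot: [-90.0, -0.0, 0.7]
wrist_force: [0.7, 0.0, -1.9]
opening: 0.0234
```

Emit:
move_arm(deltas=[[[0, 0, -0.0003, 0], [0, 0, -0.0005, 0], [0, 0, -0.0005, 0], [0, 0, -0.0005, 0]]])

```text
time: 8.0
ee_pos: [0.5986, -0.1211, 0.1383]
tcp_rot: [-90.0, 0.0, 0.7]
wrist_force: [-0.2, -0.1, -2.1]
opening: 0.0233
```

Emit:
move_arm(deltas=[[[0, 0, -0.0003, 0], [0, 0, -0.0005, 0], [0, 0, -0.0005, 0], [0, 0, -0.0005, 0]]])

```text
time: 8.4
ee_pos: [0.5986, -0.1216, 0.1383]
tcp_rot: [-90.0, 0.0, 0.7]
wrist_force: [0.0, -0.4, -1.0]
opening: 0.0237
```

Emit:
move_arm(deltas=[[[0, 0, -0.0003, 0], [0, 0, -0.0005, 0], [0, 0, -0.0005, 0]]])

```text
time: 8.7
ee_pos: [0.5987, -0.1221, 0.1383]
tcp_rot: [-90.0, -0.0, 0.7]
wrist_force: [-0.2, -0.5, -1.8]
opening: 0.0238
```

Emit:
move_arm(deltas=[[[0, 0, -0.0003, 0], [0, 0, -0.0005, 0], [0, 0, -0.0005, 0]]])

```text
time: 9.0
ee_pos: [0.5987, -0.1226, 0.1383]
tcp_rot: [-90.0, 0.0, 0.7]
wrist_force: [0.9, -0.5, -2.2]
opening: 0.0231
```

Emit:
move_arm(deltas=[[[0, 0, -0.0003, 0], [0, 0, -0.0005, 0], [0, 0, -0.0005, 0]]])

```text
time: 9.3
ee_pos: [0.5987, -0.1229, 0.1383]
tcp_rot: [-90.0, 0.0, 0.7]
wrist_force: [-0.2, 1.7, -1.3]
opening: 0.0234
```

Emit:
move_arm(deltas=[[[0, 0, -0.0003, 0], [0, 0, -0.0005, 0], [0, 0, -0.0005, 0]]])

```text
time: 9.6
ee_pos: [0.5986, -0.1231, 0.1383]
tcp_rot: [-89.9, 0.0, 0.8]
wrist_force: [-0.1, 5.4, -0.4]
opening: 0.0235
```

Contact with the stop was felt at commanded y of about -0.1228, with a stiffness near 8 N/mm. I'll ease off to about 1 N and push down.

Emit:
move_arm(deltas=[[[0, 0, 0.0005, 0], [0, 0.002, 0.0005, 0], [0, 0.004, 0.0005, 0], [0, 0.006, 0.0005, 0], [0, 0.008, 0.0005, 0]]])

```text
time: 10.1
ee_pos: [0.5987, -0.123, 0.1302]
tcp_rot: [-90.0, -0.0, 0.7]
wrist_force: [-0.5, 4.6, 1.0]
opening: 0.0232
```

Emit:
move_arm(deltas=[[[0, 0.002, 0, 0], [0, 0.004, 0, 0], [0, 0.006, 0, 0], [0, 0.008, 0, 0], [0, 0.01, 0, 0]]])

```text
time: 10.6
ee_pos: [0.5993, -0.123, 0.1222]
tcp_rot: [-90.0, -0.2, 0.8]
wrist_force: [-2.1, 5.7, 13.1]
opening: 0.0236
```

Emit:
move_arm(deltas=[[[0, 0.002, 0, 0], [0, 0.004, 0, 0], [0, 0.006, 0, 0], [0, 0.008, 0, 0], [0, 0.008, 0, 0]]])

```text
time: 11.1
ee_pos: [0.5996, -0.1229, 0.1141]
tcp_rot: [-90.0, -0.2, 0.8]
wrist_force: [0.5, 4.9, 9.4]
opening: 0.0237
```

Emit:
move_arm(deltas=[[[0, 0.002, 0.0003, 0], [0, 0.004, 0.0003, 0], [0, 0.006, 0.0003, 0], [0, 0.008, 0.0003, 0], [0, 0.009, 0.0003, 0]]])

```text
time: 11.6
ee_pos: [0.5993, -0.1228, 0.1043]
tcp_rot: [-90.0, -0.1, 0.8]
wrist_force: [-0.4, 5.1, 6.7]
opening: 0.0231
```

Emit:
move_arm(deltas=[[[0, 0.002, 0, 0], [0, 0.004, 0, 0], [0, 0.006, 0, 0], [0, 0.007, 0, 0], [0, 0.007, 0, 0]]])

```text
time: 12.1
ee_pos: [0.5992, -0.1228, 0.0972]
tcp_rot: [-90.0, -0.1, 0.8]
wrist_force: [-0.2, 4.5, 6.1]
opening: 0.0234
```

Emit:
move_arm(deltas=[[[0, 0.001, 0, 0], [0, 0.002, 0, 0], [0, 0.003, 0, 0], [0, 0.003, 0, 0]]])

```text
time: 12.5
ee_pos: [0.5993, -0.1228, 0.0943]
tcp_rot: [-90.0, -0.1, 0.8]
wrist_force: [-0.5, 5.4, 6.9]
opening: 0.0236
```

Emit:
move_arm(deltas=[[[0, 0.0005, 0, 0], [0, 0.001, 0, 0], [0, 0.001, 0, 0]]])

```text
time: 12.8
ee_pos: [0.5993, -0.1228, 0.0935]
tcp_rot: [-90.0, -0.1, 0.8]
wrist_force: [0.7, 5.7, 8.0]
opening: 0.0237
```

Emit:
move_arm(deltas=[[[0, 0.0005, 0, 0], [0, 0.001, 0, 0], [0, 0.001, 0, 0]]])

```text
time: 13.1
ee_pos: [0.5993, -0.1228, 0.0928]
tcp_rot: [-90.0, -0.1, 0.8]
wrist_force: [-1.4, 4.9, 9.8]
opening: 0.0236
```

Emit:
move_arm(deltas=[[[0, 0.0005, 0, 0], [0, 0.001, 0, 0], [0, 0.001, 0, 0]]])

```text
time: 13.4
ee_pos: [0.5994, -0.1228, 0.0928]
tcp_rot: [-90.0, -0.2, 0.8]
wrist_force: [-3.4, 5.6, 15.2]
opening: 0.0231
```

Emit:
move_arm(deltas=[[[0, 0.0005, 0, 0], [0, 0.001, 0, 0], [0, 0.001, 0, 0]]])

```text
time: 13.7
ee_pos: [0.5995, -0.1228, 0.0928]
tcp_rot: [-90.0, -0.2, 0.8]
wrist_force: [-5.6, 6.8, 21.1]
opening: 0.0232
```

The spacer is home, with hard contact at TCP z 0.0928. I'll ease the downward force and press lightly toward the stop.

Emit:
move_arm(deltas=[[[0, -0.001, 0, 0], [0, -0.0015, -0.0003, 0], [0, -0.0015, -0.0003, 0], [0, -0.0015, -0.0003, 0], [0, -0.0015, -0.0003, 0]]])

```text
time: 14.2
ee_pos: [0.5994, -0.1228, 0.0928]
tcp_rot: [-90.0, -0.2, 0.8]
wrist_force: [-1.8, 7.6, 12.0]
opening: 0.0231
```

```bash
cat > m.py <<'E'
from h import *
s=get_obs(); print(s["time"],s["ee_pos"].round(4),s["tcp_rot"].round(2),s["wrist_force"].round(1))
c=camera("wrist"); P=cloud(c); z=P[...,2]; cv2.imwrite("pics/m_%d.png"%(s["time"]*10),c["color"])
m=((z>.07)&(z<.08)).astype(np.uint8); m=cv2.morphologyEx(m,cv2.MORPH_OPEN,np.ones((3,3)))
n,l,st,ce=cv2.connectedComponentsWithStats(m)
for i in range(1,n):
    if st[i,4]<150: continue
    Q=np.array([plane(c,u,v,.075)[:2] for v,u in np.argwhere(l==i)])*1000
    r=cv2.minAreaRect(Q.astype(np.float32)); print(st[i],np.round(r[0],1),np.round(r[1],1),round(r[2],1),"y edges",np.percentile(Q[:,1],[1,99]).round(1))
E
python3 m.py
```

```text
14.2 [ 0.5994 -0.1228  0.0928] [-90.    -0.17   0.77] [-1.8  7.6 12. ]
[ 231  195   59  102 4167] [ 598.6 -150.2] [28.5 57.6] 89.4 y edges [-163.8 -136.2]
[ 343  201   71   91 4854] [597.6 -91.8] [51.1 34.5] 0.8 y edges [-108.5  -74.8]
[ 439  201   86   91 6574] [596.8 -39.2] [51.1 37.8] 0.7 y edges [-57.3 -20.7]
[ 544  202   96   90 6760] [596.3  17.6] [50.6 39.1] 0.8 y edges [-1.3 36.7]
```

Emit:
move_arm(deltas=[[[0, -0.002, 0.0005, 0], [0, -0.006, 0.0005, 0], [0, -0.012, 0.0005, 0], [0, -0.018, 0.0005, 0], [0, -0.026, 0.0005, 0]]])

```text
time: 14.75
ee_pos: [0.5984, -0.1228, 0.1172]
tcp_rot: [-90.0, 0.0, 0.7]
wrist_force: [-0.2, 0.3, -2.4]
opening: 0.0234
```

Emit:
move_arm(deltas=[[[0, -0.01, 0, 0], [0, -0.02, 0, 0], [0, -0.03, 0, 0], [0, -0.04, 0, 0], [0, -0.052, 0, 0]]])

```text
time: 15.25
ee_pos: [0.5986, -0.1227, 0.1698]
tcp_rot: [-90.0, -0.0, 0.7]
wrist_force: [-0.6, -0.3, -1.9]
opening: 0.0234
```

Emit:
move_arm(deltas=[[[0, 0, 0, 0], [0, 0, 0, 0], [0, 0, 0, 0]]])

```text
time: 15.55
ee_pos: [0.5984, -0.1225, 0.1681]
tcp_rot: [-90.0, 0.1, 0.7]
wrist_force: [0.7, -0.5, -2.5]
opening: 0.0233
```

```bash
python3 m.py
```

```text
15.55 [ 0.5984 -0.1225  0.1681] [-8.999e+01  5.000e-02  7.400e-01] [ 0.7 -0.5 -2.5]
[227   0  59   9 325] [ 473.9 -159.4] [ 4.2 34.7] 0.7 y edges [-176.7 -142.8]
[ 255  162   44   76 2691] [ 598.8 -149.3] [56.9 29.8] 0.6 y edges [-163.9 -135.4]
[ 333  167   52   67 2898] [598.1 -92.3] [50.  35.7] 0.8 y edges [-109.7  -74.8]
[ 405  167   58   67 3440] [597.4 -38.8] [50.  36.9] 0.7 y edges [-56.8 -20.7]
[ 482  167   64   67 3532] [596.7  18.1] [50.  38.2] 0.8 y edges [-0.2 36.9]
```

Stop to carrier 1 centres measure 57.0 mm, so gap 1 is 24.0. Now gap 2: snug is at y≈-0.0628, and I'll enter 3 mm clear of that.

Emit:
move_arm(deltas=[[[0, 0, 0.02, 0], [0, 0, 0.04, 0], [0, 0, 0.055, 0], [0, 0, 0.0628, 0], [0, 0, 0.0628, 0]]])

```text
time: 16.1
ee_pos: [0.5978, -0.0589, 0.1686]
tcp_rot: [-90.0, 0.0, 0.8]
wrist_force: [-0.8, -0.2, -1.2]
opening: 0.0233
```

Emit:
move_arm(deltas=[[[0, 0.008, 0, 0], [0, 0.014, 0, 0], [0, 0.017, 0, 0], [0, 0.019, 0, 0], [0, 0.02, 0, 0]]])

```text
time: 16.6
ee_pos: [0.5977, -0.0601, 0.1485]
tcp_rot: [-90.0, 0.0, 0.7]
wrist_force: [-1.2, -0.7, -2.2]
opening: 0.0236
```

Emit:
move_arm(deltas=[[[0, 0.002, 0, 0], [0, 0.004, 0, 0], [0, 0.006, 0, 0], [0, 0.008, 0, 0], [0, 0.009, 0, 0]]])

```text
time: 17.1
ee_pos: [0.5978, -0.0597, 0.1395]
tcp_rot: [-90.0, 0.0, 0.7]
wrist_force: [0.1, 0.2, -2.1]
opening: 0.023
```

Emit:
move_arm(deltas=[[[0, 0, -0.0005, 0], [0, 0, -0.001, 0], [0, 0, -0.0015, 0], [0, 0, -0.002, 0], [0, 0, -0.002, 0]]])

```text
time: 17.6
ee_pos: [0.5979, -0.0619, 0.1398]
tcp_rot: [-90.0, -0.0, 0.7]
wrist_force: [0.1, -0.3, -1.9]
opening: 0.0236
```

Emit:
move_arm(deltas=[[[0, 0, -0.0002, 0], [0, 0, -0.0004, 0], [0, 0, -0.0004, 0]]])

```text
time: 17.9
ee_pos: [0.5979, -0.0622, 0.1398]
tcp_rot: [-90.0, -0.0, 0.7]
wrist_force: [0.1, 0.5, -2.0]
opening: 0.0233
```

Emit:
move_arm(deltas=[[[0, 0, -0.0002, 0], [0, 0, -0.0003, 0], [0, 0, -0.0003, 0]]])

```text
time: 18.2
ee_pos: [0.5979, -0.0625, 0.1398]
tcp_rot: [-90.0, 0.0, 0.7]
wrist_force: [-0.5, -1.0, -1.8]
opening: 0.0236
```

Emit:
move_arm(deltas=[[[0, 0, -0.0002, 0], [0, 0, -0.0003, 0], [0, 0, -0.0003, 0]]])

```text
time: 18.5
ee_pos: [0.5979, -0.0627, 0.1398]
tcp_rot: [-90.0, 0.0, 0.7]
wrist_force: [-0.7, 0.4, -1.4]
opening: 0.0229
```

Emit:
move_arm(deltas=[[[0, 0, 0, 0], [0, 0, 0, 0]]])

```text
time: 18.7
ee_pos: [0.5979, -0.0627, 0.1398]
tcp_rot: [-90.0, -0.0, 0.7]
wrist_force: [-0.6, 0.8, -2.5]
opening: 0.0233
```

Emit:
move_arm(deltas=[[[0, 0, 0.0003, 0], [0, 0.002, 0.0003, 0], [0, 0.004, 0.0003, 0], [0, 0.006, 0.0003, 0], [0, 0.008, 0.0003, 0]]])

```text
time: 19.2
ee_pos: [0.5978, -0.0625, 0.1315]
tcp_rot: [-90.0, 0.0, 0.7]
wrist_force: [-0.3, 0.2, -2.4]
opening: 0.0236
```

Emit:
move_arm(deltas=[[[0, 0.002, 0, 0], [0, 0.004, 0, 0], [0, 0.006, 0, 0], [0, 0.008, 0, 0], [0, 0.008, 0, 0]]])

```text
time: 19.7
ee_pos: [0.5978, -0.0626, 0.1235]
tcp_rot: [-90.0, 0.0, 0.7]
wrist_force: [-0.0, 0.1, -2.0]
opening: 0.0235
```

Emit:
move_arm(deltas=[[[0, 0.002, 0, 0], [0, 0.004, 0, 0], [0, 0.006, 0, 0], [0, 0.006, 0, 0]]])

```text
time: 20.1
ee_pos: [0.5986, -0.0627, 0.1191]
tcp_rot: [-90.0, -0.2, 0.7]
wrist_force: [-0.5, -0.9, 5.7]
opening: 0.0231
```

Emit:
move_arm(deltas=[[[0, 0.0015, 0, 0], [0, 0.003, 0, 0], [0, 0.0045, 0, 0], [0, 0.006, 0, 0], [0, 0.006, 0, 0]]])

```text
time: 20.6
ee_pos: [0.5989, -0.0627, 0.1134]
tcp_rot: [-90.0, -0.2, 0.7]
wrist_force: [0.4, -2.0, 5.4]
opening: 0.023
```

Emit:
move_arm(deltas=[[[0, 0.0015, 0, 0], [0, 0.003, 0, 0], [0, 0.0045, 0, 0], [0, 0.006, 0, 0], [0, 0.006, 0, 0]]])

```text
time: 21.1
ee_pos: [0.5983, -0.0626, 0.1061]
tcp_rot: [-90.0, -0.1, 0.7]
wrist_force: [2.1, -1.6, 3.3]
opening: 0.0233
```

Emit:
move_arm(deltas=[[[0, 0.002, 0, 0], [0, 0.004, 0, 0], [0, 0.006, 0, 0], [0, 0.008, 0, 0], [0, 0.008, 0, 0]]])

```text
time: 21.6
ee_pos: [0.5976, -0.0626, 0.0971]
tcp_rot: [-90.0, 0.1, 0.7]
wrist_force: [0.9, -2.8, -1.6]
opening: 0.0232
```

Emit:
move_arm(deltas=[[[0, 0.001, 0, 0], [0, 0.002, 0, 0], [0, 0.003, 0, 0], [0, 0.004, 0, 0], [0, 0.004, 0, 0]]])

```text
time: 22.1
ee_pos: [0.5978, -0.0625, 0.0936]
tcp_rot: [-90.0, 0.0, 0.7]
wrist_force: [0.4, -4.5, 0.8]
opening: 0.0234
```

Emit:
move_arm(deltas=[[[0, 0.0005, 0, 0], [0, 0.001, 0, 0], [0, 0.0015, 0, 0], [0, 0.0015, 0, 0]]])

```text
time: 22.5
ee_pos: [0.5979, -0.0625, 0.0928]
tcp_rot: [-90.0, -0.0, 0.7]
wrist_force: [-0.7, -3.4, 5.6]
opening: 0.0234
```

Emit:
move_arm(deltas=[[[0, 0.0005, -0.0002, 0], [0, 0.0005, -0.0003, 0], [0, 0.0005, -0.0003, 0]]])

```text
time: 22.8
ee_pos: [0.5979, -0.0626, 0.0928]
tcp_rot: [-90.0, -0.0, 0.7]
wrist_force: [-3.0, -1.7, 8.7]
opening: 0.0238
```

Emit:
move_arm(deltas=[[[0, 0, -0.0002, 0], [0, 0, -0.0003, 0], [0, 0, -0.0003, 0]]])

```text
time: 23.1
ee_pos: [0.598, -0.0626, 0.0928]
tcp_rot: [-90.0, -0.1, 0.8]
wrist_force: [-3.9, -0.1, 8.5]
opening: 0.0235
```

Emit:
move_arm(deltas=[[[0, -0.0005, -0.0002, 0], [0, -0.0007, -0.0003, 0], [0, -0.0007, -0.0003, 0]]])

```text
time: 23.4
ee_pos: [0.5979, -0.0627, 0.0928]
tcp_rot: [-89.9, -0.0, 0.8]
wrist_force: [-1.6, 2.5, 6.7]
opening: 0.0228
```

Emit:
move_arm(deltas=[[[0, 0, -0.0001, 0], [0, 0, -0.0002, 0], [0, 0, -0.0002, 0]]])

```text
time: 23.7
ee_pos: [0.5979, -0.0627, 0.0928]
tcp_rot: [-89.9, -0.0, 0.8]
wrist_force: [-1.6, 3.0, 5.2]
opening: 0.0234
```

Emit:
move_arm(deltas=[[[0, -0.0004, -0.0001, 0], [0, -0.0004, -0.0001, 0], [0, -0.0004, -0.0001, 0], [0, -0.0004, -0.0001, 0], [0, -0.0004, -0.0001, 0]]])

```text
time: 24.2
ee_pos: [0.5979, -0.0629, 0.0929]
tcp_rot: [-89.9, -0.0, 0.8]
wrist_force: [-0.4, 4.9, 3.8]
opening: 0.0232
```

```bash
python3 m.py
```

```text
24.2 [ 0.5979 -0.0629  0.0929] [-89.91  -0.     0.77] [-0.4  4.9  3.8]
[ 108  197   77  101 6201] [ 598.4 -148. ] [56.9 31.9] 0.8 y edges [-163.6 -132.6]
[ 219  203   72   90 4759] [597.6 -92.7] [50.7 34.8] 0.7 y edges [-109.8  -76.3]
[ 343  203   71   90 4780] [596.8 -31.7] [50.7 34.7] 0.8 y edges [-48.5 -14.6]
[ 434  203   86   90 6531] [596.1  18.6] [50.7 37.5] 0.7 y edges [ 0.4 37. ]
```

Emit:
move_arm(deltas=[[[0, -0.002, 0.0005, 0], [0, -0.006, 0.0005, 0], [0, -0.012, 0.0005, 0], [0, -0.018, 0.0005, 0], [0, -0.026, 0.0005, 0]]])

```text
time: 24.75
ee_pos: [0.5977, -0.063, 0.1191]
tcp_rot: [-90.0, 0.0, 0.7]
wrist_force: [0.7, 4.8, -5.2]
opening: 0.0231
```

Emit:
move_arm(deltas=[[[0, -0.01, 0, 0], [0, -0.02, 0, 0], [0, -0.03, 0, 0], [0, -0.04, 0, 0], [0, -0.05, 0, 0]]])

```text
time: 25.25
ee_pos: [0.5981, -0.0638, 0.1703]
tcp_rot: [-90.1, -0.1, 0.7]
wrist_force: [0.4, -0.2, -2.4]
opening: 0.0235
```

Emit:
move_arm(deltas=[[[0, 0, 0, 0], [0, 0, 0, 0], [0, 0, 0, 0]]])

```text
time: 25.55
ee_pos: [0.5977, -0.0633, 0.1683]
tcp_rot: [-90.0, 0.0, 0.7]
wrist_force: [-0.0, -0.3, -2.3]
opening: 0.0233
```

```bash
python3 m.py
```

```text
25.55 [ 0.5977 -0.0633  0.1683] [-9.001e+01  4.000e-02  7.300e-01] [-0.  -0.3 -2.3]
[128   0  50   9 310] [ 473.9 -162. ] [ 4.3 29.5] 0.7 y edges [-176.5 -148. ]
[ 170  162   51   75 3207] [ 598.5 -148.4] [56.1 31.3] 0.8 y edges [-163.7 -133.3]
[ 248  167   52   67 2898] [598.3 -92.3] [50.1 35.7] 0.7 y edges [-109.9  -75.5]
[ 334  167   52   67 2943] [597.5 -32.3] [50.1 35.9] 0.8 y edges [-49.7 -14.7]
[ 402  167   59   67 3435] [596.8  18.9] [50.1 36.9] 0.7 y edges [ 1. 37.]
[623 344  17  38 370] [740.5 206.8] [40.1 12.5] 2.9 y edges [201.2 213. ]
```

Carrier 1 to carrier 2 centres are 60.0 mm, so gap 2 is 24.0. Carrier 1 is unchanged at -92.3. Now gap 3 (about 15.5 mm).

Emit:
move_arm(deltas=[[[0, 0, 0.02, 0], [0, 0, 0.04, 0], [0, 0, 0.055, 0], [0, 0, 0.063, 0], [0, 0, 0.063, 0]]])

```text
time: 26.1
ee_pos: [0.597, 0.0007, 0.1687]
tcp_rot: [-90.0, 0.0, 0.8]
wrist_force: [0.2, -0.0, -1.6]
opening: 0.0231
```

Emit:
move_arm(deltas=[[[0, 0.008, 0, 0], [0, 0.014, 0, 0], [0, 0.017, 0, 0], [0, 0.019, 0, 0], [0, 0.02, 0, 0]]])

```text
time: 26.6
ee_pos: [0.597, -0.0005, 0.1486]
tcp_rot: [-90.0, 0.0, 0.7]
wrist_force: [-0.0, -0.1, -1.2]
opening: 0.0235
```

Emit:
move_arm(deltas=[[[0, 0.002, 0, 0], [0, 0.004, 0, 0], [0, 0.006, 0, 0], [0, 0.008, 0, 0], [0, 0.009, 0, 0]]])

```text
time: 27.1
ee_pos: [0.597, -0.0001, 0.1396]
tcp_rot: [-90.0, 0.0, 0.7]
wrist_force: [-0.9, -0.7, -2.0]
opening: 0.0231
```

Emit:
move_arm(deltas=[[[0, 0, -0.0005, 0], [0, 0, -0.001, 0], [0, 0, -0.0015, 0], [0, 0, -0.0015, 0], [0, 0, -0.0015, 0]]])

```text
time: 27.6
ee_pos: [0.5971, -0.0017, 0.1399]
tcp_rot: [-90.0, -0.0, 0.7]
wrist_force: [0.3, 0.9, -0.8]
opening: 0.0232
```

Emit:
move_arm(deltas=[[[0, 0, -0.0002, 0], [0, 0, -0.0004, 0], [0, 0, -0.0004, 0]]])

```text
time: 27.9
ee_pos: [0.5971, -0.0021, 0.1399]
tcp_rot: [-90.0, 0.0, 0.7]
wrist_force: [0.4, -0.5, -2.0]
opening: 0.0233
```

Emit:
move_arm(deltas=[[[0, 0, -0.0002, 0], [0, 0, -0.0003, 0], [0, 0, -0.0003, 0]]])

```text
time: 28.2
ee_pos: [0.5971, -0.0024, 0.1399]
tcp_rot: [-90.0, -0.0, 0.7]
wrist_force: [-0.2, 0.4, -1.9]
opening: 0.0233
```

Emit:
move_arm(deltas=[[[0, 0, -0.0001, 0], [0, 0, -0.0002, 0], [0, 0, -0.0002, 0]]])

```text
time: 28.5
ee_pos: [0.5971, -0.0026, 0.1399]
tcp_rot: [-90.0, -0.0, 0.7]
wrist_force: [-1.1, -0.9, -2.0]
opening: 0.0234
```

Emit:
move_arm(deltas=[[[0, 0.002, 0, 0], [0, 0.004, 0, 0], [0, 0.006, 0, 0], [0, 0.008, 0, 0], [0, 0.008, 0, 0]]])

```text
time: 29.0
ee_pos: [0.5969, -0.0026, 0.1314]
tcp_rot: [-90.0, 0.0, 0.7]
wrist_force: [-0.8, 0.3, -3.0]
opening: 0.0233
```

Emit:
move_arm(deltas=[[[0, 0.0015, 0, 0], [0, 0.003, 0, 0], [0, 0.0045, 0, 0], [0, 0.006, 0, 0], [0, 0.006, 0, 0]]])

```text
time: 29.5
ee_pos: [0.5975, -0.0026, 0.1271]
tcp_rot: [-90.0, -0.1, 0.7]
wrist_force: [-0.5, -0.2, 5.7]
opening: 0.0234
```

Emit:
move_arm(deltas=[[[0, 0.0015, 0, 0], [0, 0.003, 0, 0], [0, 0.0045, 0, 0], [0, 0.006, 0, 0], [0, 0.006, 0, 0]]])

```text
time: 30.0
ee_pos: [0.5981, -0.0026, 0.1216]
tcp_rot: [-90.0, -0.2, 0.7]
wrist_force: [0.2, -0.2, 6.6]
opening: 0.0229
```

Emit:
move_arm(deltas=[[[0, 0.0015, 0.0002, 0], [0, 0.003, 0.0002, 0], [0, 0.0045, 0.0002, 0], [0, 0.006, 0.0002, 0], [0, 0.006, 0.0002, 0]]])

```text
time: 30.5
ee_pos: [0.5981, -0.0026, 0.1155]
tcp_rot: [-90.0, -0.2, 0.7]
wrist_force: [1.1, -0.6, 6.2]
opening: 0.0233
```

Emit:
move_arm(deltas=[[[0, 0.0015, 0, 0], [0, 0.003, 0, 0], [0, 0.0045, 0, 0], [0, 0.006, 0, 0], [0, 0.006, 0, 0]]])

```text
time: 31.0
ee_pos: [0.598, -0.0025, 0.1089]
tcp_rot: [-90.0, -0.2, 0.7]
wrist_force: [2.6, -0.4, 3.2]
opening: 0.0235
```

Emit:
move_arm(deltas=[[[0, 0.002, 0, 0], [0, 0.004, 0, 0], [0, 0.006, 0, 0], [0, 0.008, 0, 0], [0, 0.008, 0, 0]]])

```text
time: 31.5
ee_pos: [0.5969, -0.0025, 0.0992]
tcp_rot: [-90.0, 0.0, 0.7]
wrist_force: [1.5, -2.1, -1.1]
opening: 0.0233
```

Emit:
move_arm(deltas=[[[0, 0.0015, 0, 0], [0, 0.003, 0, 0], [0, 0.0045, 0, 0], [0, 0.0055, 0, 0], [0, 0.0055, 0, 0]]])

```text
time: 32.0
ee_pos: [0.597, -0.0025, 0.0941]
tcp_rot: [-90.0, 0.0, 0.7]
wrist_force: [0.8, -3.2, 0.4]
opening: 0.0231
```

Emit:
move_arm(deltas=[[[0, 0.0005, 0, 0], [0, 0.001, 0, 0], [0, 0.0015, 0, 0], [0, 0.0015, 0, 0]]])

```text
time: 32.4
ee_pos: [0.5971, -0.0024, 0.0929]
tcp_rot: [-90.0, -0.0, 0.7]
wrist_force: [-1.1, -3.9, 2.9]
opening: 0.0233
```

Home again at z 0.0929. I'll press sideways lightly toward carrier 2.

Emit:
move_arm(deltas=[[[0, 0.0003, -0.0002, 0], [0, 0.0003, -0.0004, 0], [0, 0.0003, -0.0006, 0], [0, 0.0003, -0.0006, 0]]])

```text
time: 32.8
ee_pos: [0.5971, -0.0025, 0.0928]
tcp_rot: [-90.0, -0.0, 0.8]
wrist_force: [-1.8, -0.4, 4.9]
opening: 0.023
```

Emit:
move_arm(deltas=[[[0, 0, -0.0002, 0], [0, 0, -0.0003, 0], [0, 0, -0.0003, 0]]])

```text
time: 33.1
ee_pos: [0.5971, -0.0026, 0.0928]
tcp_rot: [-89.9, -0.0, 0.8]
wrist_force: [-1.5, 2.3, 4.7]
opening: 0.0232
```

Emit:
move_arm(deltas=[[[0, -0.0003, -0.0001, 0], [0, -0.0003, -0.0002, 0], [0, -0.0003, -0.0002, 0]]])

```text
time: 33.4
ee_pos: [0.5971, -0.0027, 0.0928]
tcp_rot: [-89.9, 0.0, 0.8]
wrist_force: [-0.3, 4.9, 3.8]
opening: 0.0233
```

Emit:
move_arm(deltas=[[[0, 0, -0.0001, 0], [0, 0, -0.0001, 0], [0, 0, -0.0001, 0], [0, 0, -0.0001, 0]]])

```text
time: 33.8
ee_pos: [0.5971, -0.0028, 0.0929]
tcp_rot: [-89.9, 0.0, 0.8]
wrist_force: [-1.1, 6.4, 3.3]
opening: 0.0235
```

```bash
python3 m.py
```

```text
33.8 [ 0.5971 -0.0028  0.0929] [-89.91   0.     0.77] [-1.1  6.4  3.3]
[   0  197   76  101 6073] [ 598.4 -147.1] [57.  33.7] 0.5 y edges [-163.1 -130.9]
[  96  203   88   90 6600] [597.6 -90.9] [50.6 38. ] 0.8 y edges [-109.6  -72.7]
[ 219  203   72   90 4747] [596.8 -32.5] [50.7 34.8] 0.7 y edges [-49.6 -16.2]
[ 343  203   71   90 4792] [596.   28.4] [50.7 34.7] 0.8 y edges [11.6 45.5]
```

Emit:
move_arm(deltas=[[[0, -0.0002, 0.0003, 0], [0, -0.0003, 0.0005, 0], [0, -0.0003, 0.0005, 0], [0, -0.0003, 0.0005, 0]]])

```text
time: 34.25
ee_pos: [0.5971, -0.0028, 0.0929]
tcp_rot: [-90.0, 0.0, 0.8]
wrist_force: [0.8, 5.8, 0.3]
opening: 0.0229
```

Emit:
move_arm(deltas=[[[0, 0, 0, 0], [0, 0, 0, 0], [0, 0, 0, 0], [0, 0, 0, 0], [0, 0, 0, 0]]], claw=0.05)

```text
time: 34.75
ee_pos: [0.5971, -0.0033, 0.0932]
tcp_rot: [-90.0, 0.0, 0.7]
wrist_force: [0.8, -0.9, 0.3]
opening: 0.0498
```

Emit:
move_arm(deltas=[[[0, -0.01, 0, 0], [0, -0.03, 0, 0], [0, -0.06, 0, 0], [0, -0.1, 0, 0], [0, -0.13, 0, 0]]])

```text
time: 35.25
ee_pos: [0.5972, -0.0031, 0.2264]
tcp_rot: [-90.0, -0.1, 0.7]
wrist_force: [1.0, 0.4, -0.4]
opening: 0.0499
```

Emit:
move_arm(deltas=[[[0, 0, 0, 0], [0, 0, 0, 0], [0, 0, 0, 0], [0, 0, 0, 0], [0, 0, 0, 0]]])

```text
time: 35.75
ee_pos: [0.5968, -0.0031, 0.2223]
tcp_rot: [-90.0, 0.1, 0.7]
wrist_force: [-0.0, -0.5, -1.3]
opening: 0.0498
```

```bash
cat >> m.py <<'E'
m=(z>.12)&(z<.145); m[:,:150]=0; m[:,500:]=0; m[300:]=0
m=cv2.morphologyEx(m.astype(np.uint8),cv2.MORPH_OPEN,np.ones((3,3)))>0
print("spacer top",m.sum(),np.nanmedian(P[m],0).round(4)); Q=np.array([plane(c,u,v,.132)[:2] for v,u in np.argwhere(m)])*1000; print(cv2.minAreaRect(Q.astype(np.float32)))
E
python3 m.py; cp pics/m_*$(ls -t pics | head -1 | sed 's/m_//') pics/last.png
```

```text
35.75 [ 0.5968 -0.0031  0.2223] [-90.     0.09   0.74] [-0.  -0.5 -1.3]
[ 82   1  52  21 810] [ 469.  -158.4] [10.8 37.9] 7.8 y edges [-176.7 -140.2]
[ 123  148   47   63 2305] [ 598.8 -148.1] [55.5 32. ] 0.7 y edges [-163.8 -132.7]
[ 188  152   48   56 2379] [598.3 -91.7] [49.2 37. ] 0.8 y edges [-109.8  -73.6]
[ 260  152   42   56 2189] [597.5 -32.6] [49.2 35.1] 0.7 y edges [-49.8 -16.2]
[ 332  152   42   56 2183] [596.7  28.4] [49.2 34.8] 0.8 y edges [11.6 45.4]
[520 294  53  39 480] [724.9 219.4] [25.2 57.9] 45.9 y edges [202.6 246.3]
spacer top 1763 [ 0.5949 -0.0024  0.1321]
((595.7684326171875, -2.3833818435668945), (38.19466018676758, 23.99418830871582), 0.7799900770187378)
```

View pics/last.png

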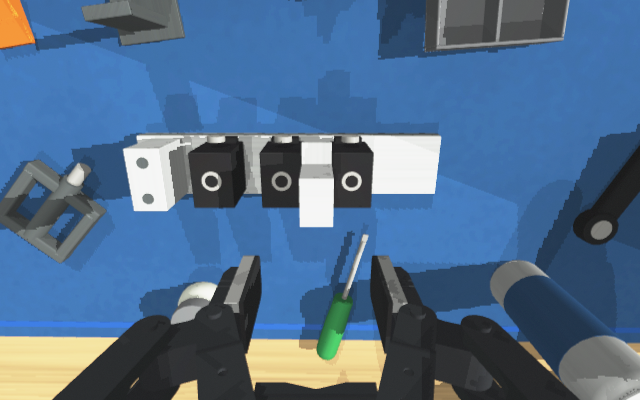

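The spacer stands released in the last gap (top at (316,200), height 0.132, square to the rail). As a final gap check I'll use the ring centres.

Run:
```python
from h import *
c=camera("wrist"); g=cv2.cvtColor(c["color"],cv2.COLOR_BGR2GRAY)
Y=[]
for u in(211,282,351):
    w=g[168:194,u-13:u+14]; n,l,st,ce=cv2.connectedComponentsWithStats((w>130).astype(np.uint8))
    i=max((k for k in range(1,n) if st[k,0]>0 and st[k,0]+st[k,2]<27),key=lambda k:st[k,4]); x,y,ww,hh,_=st[i]
    p=plane(c,u-13+x+(ww-1)/2,168+y+(hh-1)/2,.075); Y.append(p[1]*1000); print(st[i],p.round(4))
h=[]
for u,v in((142,163),(148,198)):
    w=g[v-9:v+10,u-9:u+10]; yy,xx=np.nonzero(w<190); h.append(plane(c,u-9+xx.mean(),v-9+yy.mean(),.075)*1000)
s=np.mean(h,0); print("stop",s.round(1),"gaps",Y[0]-s[1]-33,np.diff(Y)-36)
```

```text
[  3   3  20  20 186] [ 0.5987 -0.0933  0.075 ]
[  3   4  19  19 146] [ 0.5984 -0.0326  0.075 ]
[  4   3  20  20 194] [0.5971 0.0281 0.075 ]
stop [ 599.6 -149.9   75. ] gaps 23.591765270749605 [24.71934542 24.70173093]
```

```bash
python3 -c "
from h import *
print(job_done())"
```

```text
the job is handed in; nothing more can be done
None
```

I pushed the spacer home in gaps 1, 2 and 3 in turn and pressed it sideways against the part already set in each. It now stands released in gap 3 and the job is handed in, at about 36 s of the 70 s allowed.

**Last checks**
- **Spacer:** its top is at 0.132 m, as expected with the foot on the bed, and it is square to the rail (yaw 0.78° against about 0.75°). The fingers are clear above it.
- **Gaps:** the final check on ring and hole centres gave about 23.6, 24.7 and 24.7 mm, all within tolerance. Earlier checks on the carrier tops gave 24.0 for gaps 1 and 2, so the two methods differ by up to about 0.7 mm. Each image is good to roughly 0.5 mm.
- **Forces:** in gaps 1 and 3 the sideways press at the wrist reached 6–8 N, firmer than I had aimed for in gap 3. That is above the 5 N carrier friction, but the images showed no movement of carrier 2. In gap 2 the press was about 5 N. While wedging, the wrist never passed about 21 N downward.
- **Not checked:** I did not measure the bystanders after the job. Nothing was touched on the way, going by the forces and the last picture.

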